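Load the beading roller into the decorating jig

TASK

Take the beading roller from the sloping terracotta rack by its raised white end and lay it level in both notches of the blue V-rest, with its middle between them, and let go. Then pick it up again by its middle and slide it, brass head first, into the low slot beneath the green bar of the jig until the head is home against the stop and the tail lies in the saddle, and leave it there. Do not let the roller fall on the table, and leave the brush and the wooden rib lying where they are.

Things in the scene. Friction and masses are not known exactly. Their poses are not given: they have to be found in the camera images.
- roller_center (a point): Centre of the beading roller: a straight round dark wooden rod, 200 mm long, 24 mm diameter, 0.08 to 0.17 kg. Its x axis runs along the rod towards the brass beaded head (last 40 mm, from +60 to +100 mm); the other end (-100 mm) has a white cap. It starts lying in the rack, brass head down.
- roller_head (a point): Middle of the roller's brass end face, 100 mm from the roller's centre, same axes.
- roller: The roller itself; origin and axes as roller_center.
- rack_rod (a point): Terracotta sloping rack, fixed, place and yaw vary. This point is the centre of the roller lying in it, 95 mm above the table; x is level, towards the low end. The open-topped channel (28 mm wide inside, walls about as high as the rod) slopes 35 degrees down towards +x to a foot stop. It covers the rod's lower 115 mm; the upper 85 mm stands free. Lift the rod straight up to clear it.
- vrest_axis (a point): Blue V-rest, fixed, place and yaw vary; base 100 x 84 x 8 mm. This point is the centre of a rod lying in it, 68 mm above the table; x is along the rod. Two cheeks 12 mm thick, centred 40 mm either side along x, each with a 90 degree V notch about 56 mm wide at its top (79 mm above the table), vertex 51 mm up. Between the cheeks are 68 mm of free space down to the base.
- jig_home (a point): Decorating jig, fixed, place and yaw vary; base 236 x 90 x 8 mm. This point is the roller's centre when home, 50 mm above the table; +x is the direction of insertion. The tail lies in a V saddle from x = -95 to -81 mm (90 degree notch about 42 mm wide, its top 54 mm above the table). Between the saddle and the slot mouth (x = +60 mm) it is open down to the base.
- jig_stop (a point): Middle of the jig's stop face, 100 mm along +x from jig_home, same height and axes; the roller's brass end face comes against it. The slot runs from 40 mm before the stop face up to it: 36 mm wide between walls, floor 38 mm above the table. The fixed green bar crosses above its mouth (40 to 24 mm before the stop face), underside 70 mm and top 84 mm above the table.
- brush: Glaze brush, 190 mm long, under 25 mm high, lying between two of the fixtures, roughly along the world's x; origin under its middle. Leave it where it lies.
- rib: Flat dark wooden throwing rib, 120 x 30 x 10 mm, lying between two of the fixtures; origin under its middle. Leave it where it lies.
Mind the look-alikes: they are no part of the job. Of the things that look like the roller, the larger one is meant.

How it is judged (in metres and radians):
On the way, in this order (a step that is already met when the one before it is completed fails the run):
1. The roller is lifted at least 30 mm from the rack, gripped near its end (more than 45 mm from its middle) (z of roller_center in the frame of rack_rod above 0.03 m and distance between the grasp point and roller_center above 0.045 m and contact force between the fingers and roller above 1 N), for 0.1 s.
2. The roller lies in both notches of the V-rest, its middle within 25 mm of the rest's middle, let go of (x of roller_center in the frame of vrest_axis between -0.025 and 0.025 m and y of roller_center in the frame of vrest_axis between -0.008 and 0.008 m and z of roller_center in the frame of vrest_axis between -0.006 and 0.006 m and angle between the x axis of roller_center and the x axis of vrest_axis, either way round below 0.1 rad and contact force between the fingers and roller below 0.2 N and linear speed of roller below 0.03 m/s), for 0.2 s.
3. The roller is lifted at least 20 mm out of the V-rest, gripped within 40 mm of its middle (z of roller_center in the frame of vrest_axis above 0.02 m and distance between the grasp point and roller_center below 0.04 m and contact force between the fingers and roller above 1 N), for 0.1 s.
At the end, for the whole second after the job is handed in: The roller lies at rest and released in the jig, brass end face within 8 mm of the stop beneath the bar, within 10 mm sideways, 6 mm in height and 0.1 rad of the jig's axis, its tail in the saddle (x of roller_head in the frame of jig_stop between -0.008 and 0.004 m and y of roller_head in the frame of jig_stop between -0.01 and 0.01 m and z of roller_head in the frame of jig_stop between -0.006 and 0.006 m and z of roller_center in the frame of jig_home between -0.006 and 0.006 m and angle between the x axis of roller_center and the x axis of jig_home, either way round below 0.1 rad and linear speed of roller below 0.01 m/s and contact force between the fingers and roller below 0.1 N); the robot touches nothing.
It fails at once if The roller falls on the table (height (world z) of roller_center below 0.028 m).
It fails at once if The brush or the rib is moved more than 30 mm (distance of any of brush, rib from where it was at the start of the episode above 0.03 m).
It also fails if it takes over 61 s, if anything falls off the work surface, if the arm or the gripper's body presses on something with over 40 N, if the wrist force passes 120 N, or if a joint passes its speed limit or range.

ROBOT

A 7-joint arm with a two-finger parallel gripper is mounted at the origin on the work surface. World frame = base frame: x ahead of the robot, y to its left, z up, the work surface at z = 0. Lengths are in m, angles in degrees, forces in N, time in s.
With the tool pointing down it reaches from about 0.425 to 0.875 m from the base axis. Payload 4.7 kg.
Tool frame: the origin (TCP) lies midway between the tips of the shut fingers; the grasp point (between the pads) lies env.grip_point_offset behind it (env.grip_point_offset is the distance from the TCP to the grasp point, in m); z points along the fingers, y is the line along which they close (so a half turn about z gives the same grasp; the last joint's range is limited). The gripper opens to 87 mm and grips with 3 to 60 N. Pads are 19 mm wide; open, the fingers measure 117 mm over their backs; the gripper's body (75 mm by 190 mm) begins 51 mm behind the grasp point.
Start: joints at [-74.479, 18.392, -4.016, 83.108, 1.295, 78.541, -3.26], TCP at [0.165, 0.629, 0.195] pointing down, gripper open.
Joint ranges: [-163.93, 163.93], [-17.29, 119.83], [-79.2, 71.16], [3.27, 140.29], [-89.18, 269.18], [5.43, 117.66], [-154.24, 154.24]. Speed limits (degrees/s): [147.25, 147.25, 180, 180, 180, 180, 180].

INTERFACE

Orientations are given as [roll, pitch, yaw] about the fixed x, y, z axes, in that order (R = Rz(yaw) Ry(pitch) Rx(roll)).
In Python, from cell import env gives the robot as it stands.
- The arm moves only by the shell command python3 -m creep 'ROWS' [FORCE]. ROWS is a JSON object of lists of equal length, an entry for each row: "translation": the shift along the tool's x, y, z in units of 0.08 m (1.0 is 0.08 m), a list of three; "turn": the turn, a rotation vector about the tool's x, y, z in units of 180 degrees (1.0 is 180 degrees), a list of three; "grip": the opening, from 0 (shut) to 1 (fully open). In form: {"translation": [[x, y, z], ...], "turn": [[ax, ay, az], ...], "grip": [grip, ...]}. A call has 1 to 5 rows; each row shifts and turns the commanded pose from where the row before left it, along the tool's axes as they then stand; what a row does not reach is not made up. A row lasts 1/8 s, in which the tool goes at most 62.5 mm and 10.7 degrees, less where a joint would pass 70% of its speed; a pose out of reach is approached as far as the arm can. A call with a number of a shift or a turn outside -1 to 1 is refused whole. A call with a gripper value outside its range is refused whole. The fingers move at their own pace and stop on an object; FORCE is the grip in N (left out, the last holds). Time passes only in rows, so rows that do not move let the fingers close. It gives the time, the measured TCP pose, the force, the opening and the grip force at its end, in the units of the state.
- env.get_obs(): the state, without advancing time (a new reading comes with each control period).
- env.read_camera(name): name is "scene" or "top" or "wrist"; returns a dict with "frame" (420x560x3 uint8, red, green, blue), "z_map" (420x560 float32, m along the optical axis (not along the pixel's ray), 0 where there is no reading), "K" (3x3 intrinsics, pixels), "rvec" (rotation vector, rad) and "tvec" (3), from world to camera coordinates, as OpenCV has them. Camera axes: x right, y down, z forward; pixel columns grow to the right and rows downward; lengths in m; the calibration is good to about 2 mm. A picture is of the moment at which its call begins.
- env.sign_off(): hands the job in; it is judged then, once.
The state is a dict: "time_s": time; "qpos": joint angles; "joint_velocities": joint speeds; "effort": joint torques, N m; "tool_pos": TCP position; "tool_rot": TCP orientation; "force": force on the tool from outside, world axes, zero at the start; "wrist_torque": the same for the moment, N m; "grip_width": finger opening in m; "grasp_force": force on a finger pad.
Only numpy, scipy, OpenCV 4.12 (cv2) and the standard library are available. Lean on these libraries where they do the work, as an engineer would, in place of code of your own. Each camera call takes 0.05 s, during which the arm holds its last target. There are 200 camera calls.

## Working session

There is one attempt and no reset: what is moved stays moved. The work goes in short steps, Python scripts to look and compute and a shell command to move; the robot and the scene stay as the last step left them, time stands still between calls to the robot, and variables do not carry over. Pictures are saved under pics/ and viewed, at most 10 in all, crops included, and the job is handed in when it is done.

```bash
ls; mkdir -p pics
cat > h.py <<'E'
import numpy as np, cv2
from scipy.spatial.transform import Rotation as R
from cell import env
def cam(n):
    c=env.read_camera(n); Rm=cv2.Rodrigues(np.array(c['rvec'],float))[0]; t=np.array(c['tvec'],float).ravel()
    z=c['z_map'].astype(float); v,u=np.mgrid[:z.shape[0],:z.shape[1]]; K=c['K']
    P=np.stack([(u-K[0,2])/K[0,0]*z,(v-K[1,2])/K[1,1]*z,z],-1)
    c['W']=(P-t)@Rm; c['W'][z==0]=np.nan
    return c
def save(c,n): cv2.imwrite('pics/'+n+'.png',c['frame'][:,:,::-1])
E
python3 - <<'E'
from h import *
o=env.get_obs(); print(o, env.grip_point_offset)
for n in('top','scene'):
    c=cam(n); save(c,n+'0'); np.savez(n+'0.npz',f=c['frame'],W=c['W'])
E
```

```text
pics
{'time_s': 0.0, 'qpos': array([-74.47624588,  18.43877877,  -4.01524337,  83.17677113,
         1.29506613,  78.53922813,  -3.25955749]), 'joint_velocities': array([-0.14857304,  0.11844745,  0.00344347, -0.03093468, -0.09815416,
       -0.04182932,  0.1284318 ]), 'effort': array([-4.23889978e-04, -4.91279840e+01, -4.04216694e-01, -3.12525129e+01,
       -6.39966619e-02,  4.39159304e-02,  1.91307240e-04]), 'tool_pos': array([0.16501697, 0.62807148, 0.19394832]), 'tool_rot': array([-1.79890468e+02,  5.93136113e-03,  1.65286225e+02]), 'force': array([-0.49396832, -0.13242802,  0.89783323]), 'wrist_torque': array([ 0.00856501,  0.03280446, -0.02988225]), 'grasp_force': 0.0, 'grip_width': 0.08709087285855228} 0.0187
```

View pics/top0.png

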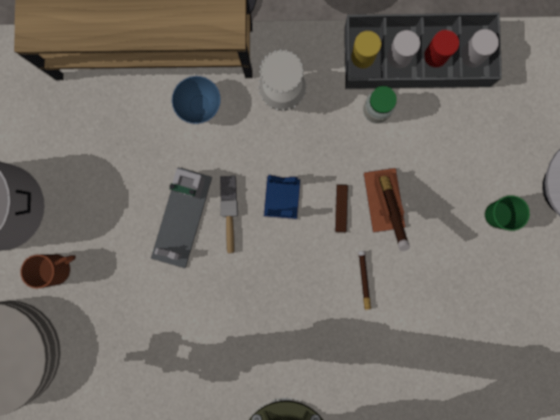

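View pics/scene0.png

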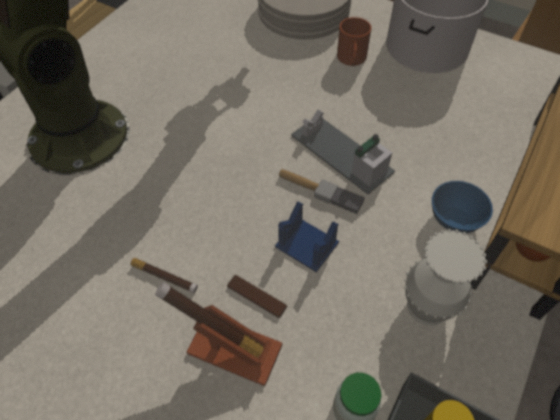

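The top view shows the jig around (180,218) with its green bar at (183,187), the V-rest at (283,197) and the rack at (385,200). The roller's brass end is at (386,183) and its white end at (403,243). The brush is at (229,212), the rib at (342,208), and a smaller look-alike at (365,280).

```bash
python3 - <<'E'
from h import *
def rect(p,n):
    r=cv2.minAreaRect((p[:,:2]*1000).astype(np.float32)); print(n,len(p),'minrect',np.round(r[0],1),np.round(r[1],1),round(r[2],1),'z',np.percentile(p[:,2],[2,50,98]).round(4))
for n in('top0','scene0'):
    d=np.load(n+'.npz');W=d['W'];f=d['f'];hsv=cv2.cvtColor(f,cv2.COLOR_RGB2HSV);H,S,V=[hsv[...,i].astype(int) for i in range(3)]
    x,y,z=W[...,0],W[...,1],W[...,2]
    print(n)
    ws=(x>.3)&(x<.85)&(abs(y)<.42)&(z>0.003)&(z<.2)
    bl=ws&(H>100)&(H<130)&(S>120)&(abs(y)<.12)&(x<.75)
    rect(W[bl],'blue'); rect(W[bl&(z>.06)],'bluetop')
    gr=ws&(H>50)&(H<95)&(S>60)&(y>.1); 
    if gr.sum()>5: rect(W[gr&(z>.05)],'green')
    j=ws&(y>.17)&(y<.4)&(x>.35)&(x<.72)
    rect(W[j],'jigall'); rect(W[j&(z>.03)&(z<.06)],'jig mid'); rect(W[j&(z>.06)],'jig hi')
    te=ws&((H<12)|(H>172))&(S>110)&(V>70)&(y<-.1)
    rect(W[te],'terra'); rect(W[te&(z<.02)],'terra low')
    # roller: high points near rack
    ro=ws&(y<-.12)&(y>-.45)&(z>.03)&~te&(x>.3)&(x<.75)
    p=W[ro]; m=np.median(p,0); 
    for _ in range(6):
        c=p.mean(0); u=np.linalg.svd(p-c)[2][0]; dd=np.linalg.norm(np.cross(p-c,u),axis=1); p=p[dd<max(.015,dd.mean())]
    u*=np.sign(u[0]); t=(p-c)@u
    print('roller',len(p),c.round(4),u.round(3),'yaw',np.degrees(np.arctan2(u[1],u[0])).round(1),'pitch',np.degrees(np.arcsin(u[2])).round(1),'ends',(c+u*t.min()).round(4),(c+u*t.max()).round(4))
E
python3 - <<'E'
import cv2
a=cv2.imread('pics/top0.png')[150:290,140:430]
cv2.imwrite('pics/topc.png',cv2.resize(a,None,fx=2.75,fy=2.75,interpolation=cv2.INTER_CUBIC))
E
```

```text
top0
blue 1204 minrect [598.1   5.7] [78.1 92.5] 85.0 z [0.0038 0.0099 0.0789]
bluetop 215 minrect [596.2   5.9] [68.4 88.6] 84.7 z [0.0609 0.0718 0.0804]
green 91 minrect [611.8 231.9] [48.7 13.6] 75.3 z [0.0795 0.0842 0.0885]
jigall 4857 minrect [535.5 284.9] [368.9 229.6] 0.1 z [0.0031 0.0076 0.0849]
jig mid 356 minrect [553.6 250.9] [ 56.1 206.6] 72.7 z [0.0328 0.0414 0.0577]
jig hi 458 minrect [629.5 230.6] [62.3 52.2] 74.0 z [0.0622 0.0726 0.0921]
terra 1248 minrect [ 591.4 -242.9] [144.7  76.4] 8.0 z [0.0078 0.0149 0.1113]
terra low 760 minrect [ 591.4 -242.9] [144.7  76.4] 8.0 z [0.0072 0.0125 0.0178]
roller 801 [ 0.554  -0.2474  0.1081] [ 0.82   0.111 -0.562] yaw 7.7 pitch -34.2 ends [ 0.4772 -0.2578  0.1608] [ 0.6458 -0.235   0.0451]
scene0
blue 61 minrect [600.   14.8] [43.6 67.2] 12.2 z [0.0052 0.0076 0.0105]Traceback (most recent call last):
  File "<stdin>", line 10, in <module>
  File "<stdin>", line 3, in rect
    return _quantile_unchecked(
        a, q, axis, out, overwrite_input, method, keepdims, weights)
    return _ureduce(a,
                    func=_quantile_ureduce_func,
    ...<5 lines>...
                    overwrite_input=overwrite_input,
                    method=method)
    r = func(a, **kwargs)
    result = _quantile(arr,
                       quantiles=q,
    ...<2 lines>...
                       out=out,
                       weights=wgt)
    slices_having_nans = np.isnan(arr[-1, ...])
                                  ~~~^^^^^^^^^
IndexError: index -1 is out of bounds for axis 0 with size 0
```

View pics/topc.png

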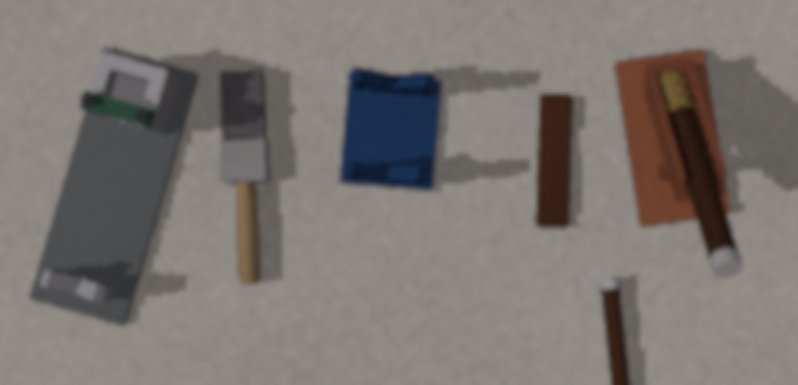

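The crop confirms the layout. The long axes lean about +8° for the rack, -5° for the V-rest and -16° for the jig, and the roller's head points toward +x in the rack. I'll go to a tilted pregrasp.

```bash
cat >> h.py <<'E'
def tool(yaw,pitch):  # tool x = -rod axis; rod yaw, rod pitch down (deg)
    a,b=np.radians([yaw,pitch]); u=np.array([np.cos(b)*np.cos(a),np.cos(b)*np.sin(a),-np.sin(b)])
    z=np.array([-np.sin(b)*np.cos(a),-np.sin(b)*np.sin(a),-np.cos(b)]); x=-u
    return R.from_matrix(np.stack([x,np.cross(z,x),z],1))
def plan(legs,pose=None):  # legs: (grasp point, R, n)
    o=env.get_obs(); p,r=(o['tool_pos'],R.from_euler('xyz',o['tool_rot'],degrees=True)) if pose is None else pose
    for g,r2,n in legs:
        q=np.array(g)+env.grip_point_offset*r2.as_matrix()[:,2]; rv=(r.inv()*r2).as_rotvec()
        T=[];p0=p
        for i in range(n):
            ri=r*R.from_rotvec(rv*i/n); T.append((ri.inv().apply((q-p0)/n)/.08).round(3).tolist())
        print('len',np.linalg.norm(q-p0).round(3),'T',T,'turn x%d'%n,(rv/n/np.pi).round(4).tolist()); p,r=q,r2
E
python3 - <<'E'
from h import *
G=tool(8,35); g=np.array([.4995,-.2555,.133]); z=G.as_matrix()[:,2]
plan([([.56,.30,.27],tool(-15,0),8),([.56,0,.27],tool(0,15),5),(g-.1*z,G,5)])
E
```

```text
len 0.517 T [[-0.727, -0.339, -0.089], [-0.727, -0.339, -0.089], [-0.728, -0.338, -0.089], [-0.728, -0.338, -0.089], [-0.728, -0.337, -0.089], [-0.728, -0.337, -0.089], [-0.728, -0.336, -0.089], [-0.729, -0.336, -0.089]] turn x8 [-0.0001, 0.0, 0.0002]
len 0.3 T [[-0.182, -0.728, -0.002], [-0.144, -0.736, -0.005], [-0.105, -0.743, -0.007], [-0.066, -0.747, -0.006], [-0.027, -0.75, -0.003]] turn x5 [0.0022, 0.0166, -0.0166]
len 0.255 T [[-0.011, -0.623, 0.133], [-0.005, -0.621, 0.139], [0.001, -0.619, 0.147], [0.006, -0.618, 0.154], [0.011, -0.615, 0.162]] turn x5 [0.0038, 0.0222, -0.0081]
```

```bash
python3 -m creep '{"translation":[[-0.65,-0.3,-0.08],[-0.65,-0.3,-0.08],[-0.65,-0.3,-0.08],[-0.65,-0.3,-0.08],[-0.65,-0.3,-0.08]],"turn":[[0,0,0],[0,0,0],[0,0,0],[0,0,0],[0,0,0]],"grip":[1,1,1,1,1]}' 50
python3 -m creep '{"translation":[[-0.65,-0.3,-0.08],[-0.65,-0.3,-0.08],[-0.65,-0.3,-0.08],[-0.65,-0.3,-0.08],[0,0,0]],"turn":[[0,0,0],[0,0,0],[0,0,0],[0,0,0],[0,0,0]],"grip":[1,1,1,1,1]}'
python3 -m creep '{"translation":[[-0.182,-0.728,0],[-0.144,-0.736,0],[-0.105,-0.743,0],[-0.066,-0.747,0],[-0.027,-0.75,0]],"turn":[[0.002,0.017,-0.017],[0.002,0.017,-0.017],[0.002,0.017,-0.017],[0.002,0.017,-0.017],[0.002,0.017,-0.017]],"grip":[1,1,1,1,1]}'
python3 - <<'E'
from h import *
G=tool(8,35); g=np.array([.4995,-.2555,.133]); z=G.as_matrix()[:,2]
plan([(g-.1*z,G,5)]); print(env.get_obs()['qpos'])
E
```

```text
time_s: 0.72
tool_pos: [0.3872, 0.445, 0.2269]
tool_rot: [-180.0, -0.0, 165.3]
force: [0.6, 0.5, -1.4]
grip_width: 0.0871
grasp_force: 0.0
time_s: 1.35
tool_pos: [0.5672, 0.2946, 0.2525]
tool_rot: [-179.8, 0.2, 164.7]
force: [-0.9, 0.6, -0.3]
grip_width: 0.0872
grasp_force: 0.0
time_s: 1.98
tool_pos: [0.5594, 0.0003, 0.2508]
tool_rot: [179.6, -15.5, -179.1]
force: [0.5, -0.2, 0.3]
grip_width: 0.0868
grasp_force: 0.0
len 0.255 T [[0.009, -0.624, 0.131], [0.013, -0.622, 0.139], [0.017, -0.62, 0.148], [0.021, -0.617, 0.156], [0.024, -0.615, 0.165]] turn x5 [0.0038, 0.0217, -0.0071]
[-18.26920371  19.93440202  21.4150261   77.88386935  -6.56132509
  98.97507483  93.68384641]
```

Run:
```python
from h import *
G=tool(8,20); g=np.array([.4995,-.2555,.133]); z=G.as_matrix()[:,2]
plan([(g-.1*z,G,5)])
```

```text
len 0.257 T [[0.06, -0.629, 0.12], [0.073, -0.627, 0.127], [0.086, -0.624, 0.133], [0.098, -0.62, 0.14], [0.11, -0.617, 0.147]] turn x5 [0.0028, 0.005, -0.0075]
```

```bash
python3 -m creep '{"translation":[[0.06,-0.63,0.12],[0.073,-0.627,0.127],[0.086,-0.624,0.133],[0.098,-0.62,0.14],[0.11,-0.617,0.147]],"turn":[[0.003,0.005,-0.0075],[0.003,0.005,-0.0075],[0.003,0.005,-0.0075],[0.003,0.005,-0.0075],[0.003,0.005,-0.0075]],"grip":[1,1,1,1,1]}'
python3 -m creep '{"translation":[[0,0,0]],"turn":[[0,0,0]],"grip":[1]}'
python3 - <<'E'
from h import *
print(env.get_obs()['qpos'].round(1))
c=cam('wrist'); save(c,'w1'); np.savez('w1.npz',f=c['frame'],W=c['W'])
G=tool(8,20); g=np.array([.4995,-.2555,.133])
plan([(g,G,2)])
W=c['W'];p=W[(W[...,2]>.1)&(W[...,2]<.165)&(W[...,0]<.6)&(W[...,0]>.4)&(abs(W[...,1]+.25)<.04)]
for a in np.arange(.47,.56,.015):
    s=p[abs(p[:,0]-a)<.005]
    if len(s): print(round(a,3),len(s),s[:,1].min().round(4),s[:,1].max().round(4),s[:,2].max().round(4))
E
```

```text
time_s: 2.6
tool_pos: [0.5271, -0.2513, 0.2094]
tool_rot: [-179.8, -19.9, -172.0]
force: [0.7, -0.2, 0.9]
grip_width: 0.0873
grasp_force: 0.0
time_s: 2.72
tool_pos: [0.5247, -0.2549, 0.209]
tool_rot: [-179.6, -20.1, -172.6]
force: [0.4, 0.8, 0.1]
grip_width: 0.0868
grasp_force: 0.0
[ -1.5  26.1  27.   76.8  -0.7  96.6 122.3]
len 0.1 T [[-0.005, 0.002, 0.623], [-0.005, 0.002, 0.623]] turn x2 [-0.0003, 0.0001, -0.0009]
0.47 69 -0.2684 -0.2475 0.1503
0.485 314 -0.27 -0.2454 0.1627
0.5 305 -0.2675 -0.2433 0.154
0.515 275 -0.2659 -0.2417 0.1441
0.53 247 -0.2633 -0.2392 0.1335
0.545 320 -0.2684 -0.2292 0.1225
0.56 23 -0.2677 -0.2537 0.1153
```

View pics/w1.png

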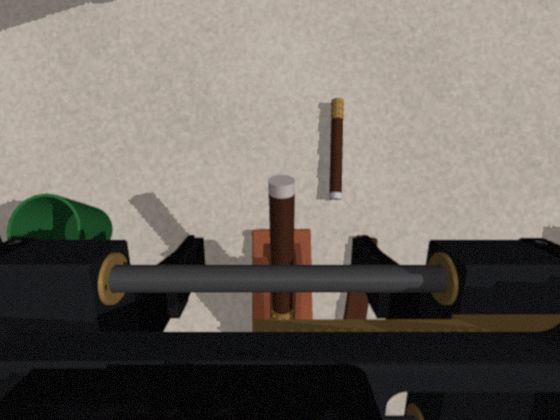

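The wrist view shows the rod centred between the fingers (x≈282), white cap at (282,185). Descending 100 mm and gripping.

```bash
python3 -m creep '{"translation":[[0,0,0.4],[0,0,0.4],[0,0,0.3],[0,0,0.13],[0,0,0]],"turn":[[0,0,0],[0,0,0],[0,0,0],[0,0,0],[0,0,0]],"grip":[1,1,1,1,1]}'
python3 -m creep '{"translation":[[0,0,0],[0,0,0],[0,0,0],[0,0,0],[0,0,0]],"turn":[[0,0,0],[0,0,0],[0,0,0],[0,0,0],[0,0,0]],"grip":[0.2,0.1,0,0,0]}' 55
python3 - <<'E'
from h import *
M=tool(8,20).as_matrix(); print('up 0.02 in tool',(M.T@[0,0,.02]/.08).round(3))
E
```

```text
time_s: 3.4
tool_pos: [0.4944, -0.2548, 0.1176]
tool_rot: [-179.8, -19.9, -172.1]
force: [0.3, -1.0, 0.1]
grip_width: 0.087
grasp_force: 0.0
time_s: 4.03
tool_pos: [0.4941, -0.2563, 0.1178]
tool_rot: [-179.7, -19.9, -172.2]
force: [0.3, -0.4, 0.2]
grip_width: 0.0452
grasp_force: 0.0
up 0.02 in tool [ 0.086  0.    -0.235]
```

```bash
python3 -m creep '{"translation":[[0,0,0],[0,0,0],[0,0,0],[0,0,0],[0,0,0]],"turn":[[0,0,0],[0,0,0],[0,0,0],[0,0,0],[0,0,0]],"grip":[0,0,0,0,0]}' 55
python3 -m creep '{"translation":[[0.08,0,-0.235],[0.08,0,-0.235],[0.08,0,-0.235],[0.08,0,-0.235],[0,0,0]],"turn":[[0,0,0],[0,0,0],[0,0,0],[0,0,0],[0,0,0]],"grip":[0,0,0,0,0]}'
python3 - <<'E'
from h import *
o=env.get_obs(); print(o['grip_width'],o['grasp_force'],o['tool_pos'])
E
```

```text
time_s: 4.65
tool_pos: [0.4942, -0.2563, 0.1178]
tool_rot: [-179.7, -19.8, -172.2]
force: [0.3, -0.4, 0.6]
grip_width: 0.0016
grasp_force: 0.3
time_s: 5.28
tool_pos: [0.4966, -0.2562, 0.1993]
tool_rot: [-179.6, -19.7, -172.2]
force: [0.0, -0.0, 0.1]
grip_width: 0.0009
grasp_force: 0.0
0.0008529360344136437 0.0 [ 0.49657167 -0.25624045  0.19929952]
```

Run:
```python
from h import *
c=cam('wrist'); d=cam('scene'); np.savez('s2.npz',f=d['frame'],W=d['W'])
cv2.imwrite('pics/m2.png',np.hstack([cv2.resize(c['frame'],(400,300)),cv2.resize(d['frame'][180:420,60:380],(400,300))])[:,:,::-1])
```

```text
(no output)
```

View pics/m2.png

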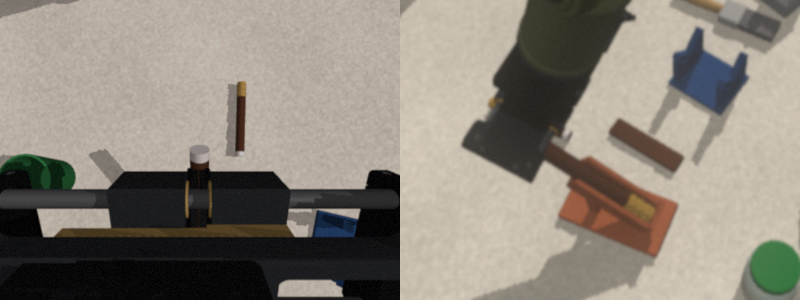

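The left view (wrist) shows shut fingers at (200,200) with the white cap visible beyond. On the right the rod is still in the rack, so the grasp missed. I'll check for a position bias.

Run:
```python
from h import *
o=env.get_obs(); r=R.from_euler('xyz',o['tool_rot'],degrees=True)
for n in ('wrist','scene','top'):
    c=cam(n); W=c['W']; f=c['frame'].astype(int)
    L=r.inv().apply((W.reshape(-1,3)-o['tool_pos'])).reshape(W.shape)
    m=(abs(L[...,0])<.05)&(abs(L[...,1])<.06)&(L[...,2]>-.06)&(L[...,2]<.03)
    p=L[m]; print(n,'finger pts',len(p))
    if len(p): print(np.percentile(p,[1,50,99],axis=0).round(4).tolist())
    # rod
    p=W[(W[...,2]>.05)&(W[...,0]<.68)&(W[...,0]>.42)&(abs(W[...,1]+.25-.14*(W[...,0]-.553))<.013)&(abs(W[...,2]-.11+.7*(W[...,0]-.553))<.03)]
    if len(p)>50:
        u=np.array([.811,.114,-.574]); cc=p.mean(0); u2=np.linalg.svd(p-cc)[2][0]; u2*=np.sign(u2[0]); t=(p-cc)@u2
        print('rod',len(p),cc.round(4),u2.round(3),(cc+u2*t.min()).round(4),(cc+u2*t.max()).round(4))
```

```text
wrist finger pts 749
[[0.0051, -0.0089, -0.0596], [0.0088, -0.0008, -0.0447], [0.0106, 0.0079, -0.0277]]
rod 870 [ 0.4879 -0.2576  0.1497] [ 0.867  0.117 -0.484] [ 0.4775 -0.259   0.1555] [ 0.5917 -0.2437  0.0917]
scene finger pts 0
rod 1501 [ 0.5764 -0.247   0.0944] [ 0.837  0.115 -0.535] [ 0.5059 -0.2567  0.1395] [ 0.6525 -0.2365  0.0456]
top finger pts 0
rod 273 [ 0.6166 -0.2391  0.0679] [ 0.867  0.034 -0.498] [ 0.5746 -0.2407  0.092 ] [ 0.6529 -0.2376  0.047 ]
```

Run:
```python
from h import *
o=env.get_obs(); r=R.from_euler('xyz',o['tool_rot'],degrees=True)
c=cam('wrist'); W=c['W']
Rm=cv2.Rodrigues(np.array(c['rvec'],float))[0]; cp=-Rm.T@np.ravel(c['tvec']); print('cam in tool',r.inv().apply(cp-o['tool_pos']).round(3), r.inv().apply(Rm[2]).round(3))
L=r.inv().apply((W.reshape(-1,3)-o['tool_pos'])).reshape(W.shape)
for v in range(200,330,5): print(v,[tuple((L[v,u]*1000).round(0)) for u in (268,280,292)])
cr=c['frame'][180:330,200:360]; cv2.imwrite('pics/wc.png',cv2.resize(cr,None,fx=3.5,fy=3.5)[:,:,::-1])
```

```text
cam in tool [ 0.071 -0.    -0.189] [-0.264  0.     0.964]
200 [(np.float64(-25.0), np.float64(-13.0), np.float64(200.0)), (np.float64(-25.0), np.float64(3.0), np.float64(199.0)), (np.float64(-25.0), np.float64(19.0), np.float64(199.0))]
205 [(np.float64(-32.0), np.float64(-13.0), np.float64(199.0)), (np.float64(5.0), np.float64(2.0), np.float64(60.0)), (np.float64(-32.0), np.float64(19.0), np.float64(197.0))]
210 [(np.float64(3.0), np.float64(-9.0), np.float64(51.0)), (np.float64(3.0), np.float64(2.0), np.float64(50.0)), (np.float64(-38.0), np.float64(19.0), np.float64(196.0))]
215 [(np.float64(1.0), np.float64(-8.0), np.float64(42.0)), (np.float64(1.0), np.float64(2.0), np.float64(44.0)), (np.float64(-45.0), np.float64(19.0), np.float64(193.0))]
220 [(np.float64(-3.0), np.float64(-8.0), np.float64(42.0)), (np.float64(-2.0), np.float64(1.0), np.float64(40.0)), (np.float64(-51.0), np.float64(19.0), np.float64(191.0))]
225 [(np.float64(-8.0), np.float64(-8.0), np.float64(43.0)), (np.float64(-7.0), np.float64(2.0), np.float64(40.0)), (np.float64(-57.0), np.float64(19.0), np.float64(189.
[... 2808 characters left out ...]
 [(np.float64(-6.0), np.float64(-5.0), np.float64(-76.0)), (np.float64(-6.0), np.float64(1.0), np.float64(-76.0)), (np.float64(10.0), np.float64(4.0), np.float64(-100.0))]
315 [(np.float64(-8.0), np.float64(-5.0), np.float64(-77.0)), (np.float64(-8.0), np.float64(1.0), np.float64(-77.0)), (np.float64(23.0), np.float64(3.0), np.float64(-121.0))]
320 [(np.float64(23.0), np.float64(-3.0), np.float64(-123.0)), (np.float64(23.0), np.float64(0.0), np.float64(-123.0)), (np.float64(23.0), np.float64(3.0), np.float64(-124.0))]
325 [(np.float64(23.0), np.float64(-3.0), np.float64(-125.0)), (np.float64(23.0), np.float64(0.0), np.float64(-125.0)), (np.float64(23.0), np.float64(3.0), np.float64(-125.0))]
```

View pics/wc.png

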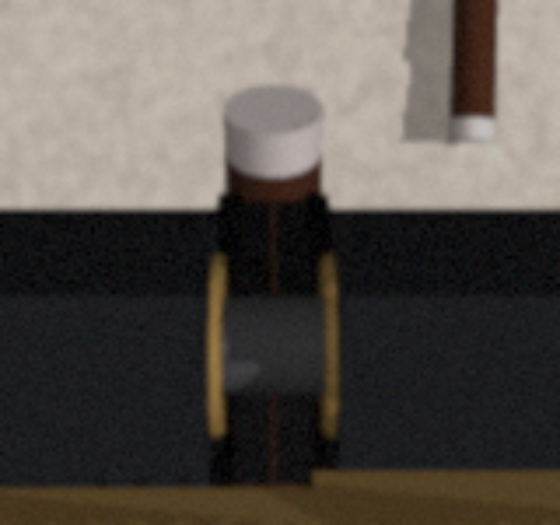

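The finger tips in the wrist view end about 29 mm short of the reported TCP (row ~236, where z=0 would fall at row ~222). That means the real tips sit about 29 mm behind the reported TCP, and the pads closed just above the rod. I'll allow for this offset and go again.

```bash
sed -i 's/env.grip_point_offset\*r2/OFF*r2/' h.py; sed -i '3a OFF=0.047' h.py
python3 -m creep '{"translation":[[0,0,0],[0,0,0],[0,0,0],[0,0,0],[0,0,0]],"turn":[[0,0,0],[0,0,0],[0,0,0],[0,0,0],[0,0,0]],"grip":[1,1,1,1,1]}'
python3 -m creep '{"translation":[[0,0,0],[0,0,0],[0,0,0],[0,0,0],[0,0,0]],"turn":[[0,0,0],[0,0,0],[0,0,0],[0,0,0],[0,0,0]],"grip":[1,1,1,1,1]}'
python3 - <<'E'
from h import *
o=env.get_obs(); r=R.from_euler('xyz',o['tool_rot'],degrees=True)
c=cam('wrist'); L=r.inv().apply((c['W'].reshape(-1,3)-o['tool_pos'])).reshape(c['W'].shape)
p=L[(abs(L[...,0])<.015)&(abs(L[...,1])>.03)&(abs(L[...,1])<.065)&(abs(L[...,2])<.07)]
print('open tips',len(p),np.percentile(p,[90,98,99.5],axis=0).round(4).tolist())
plan([([.4995,-.2555,.135],tool(8,20),4)])
E
```

```text
time_s: 6.2
tool_pos: [0.4955, -0.2557, 0.1972]
tool_rot: [-179.7, -19.9, -172.2]
force: [0.3, -0.2, 0.9]
grip_width: 0.0424
grasp_force: 0.0
time_s: 6.82
tool_pos: [0.4955, -0.2557, 0.1971]
tool_rot: [-179.7, -19.9, -172.2]
force: [-0.4, 0.2, -0.7]
grip_width: 0.0856
grasp_force: 0.0
open tips 1880 [[0.0103, 0.0488, -0.0316], [0.0106, 0.0516, -0.028], [0.0108, 0.0529, -0.0272]]
len 0.107 T [[-0.077, 0.0, 0.325], [-0.078, -0.0, 0.325], [-0.078, -0.0, 0.325], [-0.078, -0.001, 0.325]] turn x4 [-0.0003, 0.0002, -0.0003]
```

Open tips confirm −28 mm.

```bash
python3 -m creep '{"translation":[[-0.078,0,0.325],[-0.078,0,0.325],[-0.078,0,0.325],[-0.078,0,0.325],[0,0,0]],"turn":[[0,0,0],[0,0,0],[0,0,0],[0,0,0],[0,0,0]],"grip":[1,1,1,1,1]}'
python3 -m creep '{"translation":[[0,0,0],[0,0,0],[0,0,0],[0,0,0],[0,0,0]],"turn":[[0,0,0],[0,0,0],[0,0,0],[0,0,0],[0,0,0]],"grip":[0,0,0,0,0]}' 55
python3 -m creep '{"translation":[[0,0,0],[0,0,0],[0,0,0],[0,0,0],[0,0,0]],"turn":[[0,0,0],[0,0,0],[0,0,0],[0,0,0],[0,0,0]],"grip":[0,0,0,0,0]}'
```

```text
time_s: 7.5
tool_pos: [0.4822, -0.2572, 0.0892]
tool_rot: [-179.8, -20.1, -172.2]
force: [-0.9, 0.4, 0.5]
grip_width: 0.0869
grasp_force: 0.0
time_s: 8.12
tool_pos: [0.4839, -0.2578, 0.091]
tool_rot: [-179.7, -19.8, -172.2]
force: [0.3, -0.0, -0.5]
grip_width: 0.045
grasp_force: 0.0
time_s: 8.75
tool_pos: [0.4838, -0.2578, 0.0908]
tool_rot: [-179.7, -19.9, -172.2]
force: [-0.8, 0.8, 0.0]
grip_width: 0.0229
grasp_force: 55.0
```

```bash
python3 -m creep '{"translation":[[0.086,0,-0.235],[0.086,0,-0.235],[0.12,0,-0.33],[0.12,0,-0.33],[0.086,0,-0.235]],"turn":[[0,0,0],[0,0,0],[0,0,0],[0,0,0],[0,0,0]],"grip":[0,0,0,0,0]}'
python3 -m creep '{"translation":[[0.086,0,-0.235],[0,0,0]],"turn":[[0,0,0],[0,0,0]],"grip":[0,0]}'
cat >> h.py <<'E'
def rod(cams=('scene','top'),lo=None,hi=None):
    # rod near lo..hi box: brown/brass/white points -> cylinder axis fit
    from scipy.optimize import least_squares
    A=[]
    for n in cams:
        c=cam(n); W=c['W']; hsv=cv2.cvtColor(c['frame'],cv2.COLOR_RGB2HSV); H,S,V=[hsv[...,i].astype(int) for i in range(3)]
        m=np.all((W>lo)&(W<hi),-1)&((H<30)|(H>170))&(S>90)&(V>25)&~((H<10)&(S>110)&(V>110))
        p=W[m]; print(n,len(p)); A.append(p)
    p=np.vstack(A)
    for _ in range(4):
        c=np.median(p,0); u=np.linalg.svd(p-c)[2][0]; d=np.linalg.norm(np.cross(p-c,u),axis=1); p=p[d<.02]
    u*=np.sign(u[0]); c=c-np.array([0,0,.006])
    f=lambda q:np.linalg.norm(np.cross(p-[c[0],q[0],q[1]],np.r_[1,q[2:]]/np.linalg.norm(np.r_[1,q[2:]])),axis=1)-.012
    q=least_squares(f,[c[1],c[2],u[1]/u[0],u[2]/u[0]],loss='soft_l1',f_scale=.002).x
    u=np.r_[1,q[2:]]; u/=np.linalg.norm(u); a=np.array([c[0],q[0],q[1]]); t=np.sort((p-a)@u); e0,e1=a+u*t[5],a+u*t[-6]
    print('axis yaw',np.degrees(np.arctan2(u[1],u[0])).round(2),'pitch down',-np.degrees(np.arcsin(u[2])).round(2),'low-x end',e0.round(4),'head end',e1.round(4),'head-100 = centre',(e1-.1*u).round(4),len(p))
    return a,u
E
python3 - <<'E'
from h import *
o=env.get_obs();print(o['tool_pos'],o['tool_rot'],o['grip_width'],o['grasp_force'])
rod(lo=[.42,-.33,.1],hi=[.72,-.17,.26])
d=cam('scene'); cv2.imwrite('pics/s3.png',cv2.resize(d['frame'][150:420,60:420],None,fx=1.6,fy=1.6)[:,:,::-1])
E
```

```text
time_s: 9.38
tool_pos: [0.4839, -0.2578, 0.2098]
tool_rot: [-179.6, -19.7, -172.2]
force: [1.1, 0.2, -2.2]
grip_width: 0.023
grasp_force: 55.0
time_s: 9.62
tool_pos: [0.484, -0.2577, 0.2288]
tool_rot: [-179.6, -19.7, -172.2]
force: [-0.2, 0.8, -2.0]
grip_width: 0.0231
grasp_force: 55.0
[ 0.48402469 -0.25773617  0.22875736] [-179.63343985  -19.70088086 -172.23679466] 0.023101178628048825 55.00256543979049
scene 986
top 319
axis yaw 9.1 pitch down 33.84 low-x end [ 0.5804 -0.2447  0.2156] head end [ 0.6212 -0.2381  0.188 ] head-100 = centre [ 0.5392 -0.2513  0.2437] 608
```

View pics/s3.png

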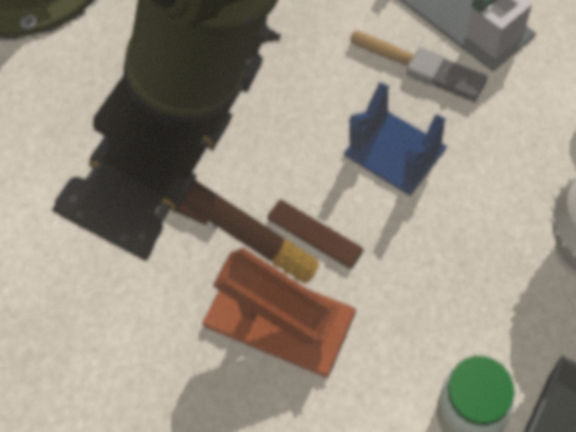

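The rod is held about 34–35° nose-down, with its head at (295,260) clear above the rack; the brush and rib have not moved. Planning the move over the V-rest with the rod level.

```bash
cat >> h.py <<'E'
def rodplan(cl,dpitch,legs):  # legs: rod centre target, yaw, n (rod level); cl = centre in tool frame
    L=[]
    for c,yaw,n in legs:
        r2=tool(yaw,-dpitch); L.append((np.array(c)-r2.apply(cl)-OFF*r2.as_matrix()[:,2],r2,n))
    plan(L)
E
python3 - <<'E'
from h import *
rt=R.from_euler('xyz',[-179.7,-19.9,-172.2],degrees=True)
cl=rt.inv().apply(np.array([.553,-.248,.0955])-[.4838,-.2578,.0908]); print('cl',cl.round(4).tolist())
rodplan(cl,15,[([.597,.0057,.15],-5,7),([.597,.0057,.082],-5,3)])
E
```

```text
cl [-0.0641, 0.0002, -0.0282]
len 0.299 T [[-0.233, 0.459, 0.141], [-0.205, 0.466, 0.161], [-0.175, 0.472, 0.179], [-0.144, 0.476, 0.193], [-0.111, 0.48, 0.205], [-0.077, 0.483, 0.214], [-0.042, 0.484, 0.221]] turn x7 [-0.0006, -0.0276, 0.0104]
len 0.068 T [[0.073, -0.0, 0.274], [0.073, -0.0, 0.274], [0.073, -0.0, 0.274]] turn x3 [0.0, 0.0, 0.0]
```

```bash
python3 -m creep '{"translation":[[-0.233,0.459,0.141],[-0.205,0.466,0.161],[-0.175,0.472,0.179],[-0.144,0.476,0.193],[-0.111,0.48,0.205]],"turn":[[-0.0006,-0.0276,0.0104],[-0.0006,-0.0276,0.0104],[-0.0006,-0.0276,0.0104],[-0.0006,-0.0276,0.0104],[-0.0006,-0.0276,0.0104]],"grip":[0,0,0,0,0]}'
python3 -m creep '{"translation":[[-0.077,0.483,0.214],[-0.042,0.484,0.221],[0,0,0],[0,0,0]],"turn":[[-0.0006,-0.0276,0.0104],[-0.0006,-0.0276,0.0104],[0,0,0],[0,0,0]],"grip":[0,0,0,0]}'
python3 - <<'E'
from h import *
rod(lo=[.45,-.08,.1],hi=[.75,.08,.22])
rodplan(np.array([-.0641,.0002,-.0282]),15,[([.597,.0057,.082],-5,3)])
d=cam('scene'); cv2.imwrite('pics/s4.png',cv2.resize(d['frame'][130:330,160:420],None,fx=2,fy=2)[:,:,::-1])
E
```

```text
time_s: 10.4
tool_pos: [0.5253, -0.0651, 0.1399]
tool_rot: [-179.1, 5.2, 178.6]
force: [-0.2, -0.1, -1.4]
grip_width: 0.0227
grasp_force: 55.0
time_s: 10.9
tool_pos: [0.5428, 0.0092, 0.1066]
tool_rot: [-179.9, 15.0, 175.0]
force: [-0.1, -0.4, -1.8]
grip_width: 0.0226
grasp_force: 55.0
scene 808
top 608
axis yaw -4.14 pitch down -0.67 low-x end [0.5341 0.0081 0.151 ] head end [ 0.7003 -0.004   0.1529] head-100 = centre [0.6005 0.0033 0.1518] 1410
len 0.069 T [[0.081, 0.008, 0.277], [0.081, 0.007, 0.277], [0.08, 0.007, 0.277]] turn x3 [-0.0002, 0.0002, -0.0002]
```

View pics/s4.png

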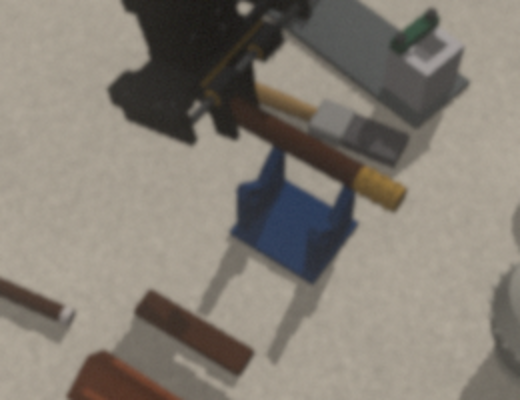

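The rod hangs level above both notches, centred to within about 4 mm. Lowering.

```bash
python3 -m creep '{"translation":[[0.081,0.008,0.26],[0.081,0.008,0.26],[0.081,0.008,0.26],[0,0,0]],"turn":[[0,0,0],[0,0,0],[0,0,0],[0,0,0]],"grip":[0,0,0,0]}'
python3 -m creep '{"translation":[[0.02,0,0.075],[0.02,0,0.075],[0,0,0]],"turn":[[0,0,0],[0,0,0],[0,0,0]],"grip":[0,0,0]}'
python3 - <<'E'
from h import *
rod(lo=[.45,-.06,.045],hi=[.75,.08,.12])
E
```

```text
time_s: 11.55
tool_pos: [0.5396, 0.0107, 0.0402]
tool_rot: [-179.9, 14.9, 174.9]
force: [1.0, -0.2, -1.5]
grip_width: 0.0224
grasp_force: 55.0
time_s: 11.92
tool_pos: [0.5409, 0.0118, 0.0292]
tool_rot: [-179.9, 15.1, 175.0]
force: [-0.2, -0.4, -1.5]
grip_width: 0.0224
grasp_force: 55.0
scene 699
top 533
axis yaw -4.17 pitch down -0.79 low-x end [0.5327 0.0109 0.0733] head end [ 0.6987 -0.0012  0.0756] head-100 = centre [0.5989 0.0061 0.0742] 1231
```

```bash
python3 -m creep '{"translation":[[0.01,0,0.036],[0.005,0,0.02],[0,0,0]],"turn":[[0,0,0],[0,0,0],[0,0,0]],"grip":[0,0,0]}'
python3 -m creep '{"translation":[[0.005,0,0.015],[0,0,0]],"turn":[[0,0,0],[0,0,0]],"grip":[0,0]}'
```

```text
time_s: 12.4
tool_pos: [0.5408, 0.0119, 0.0245]
tool_rot: [-179.9, 15.1, 175.0]
force: [-0.2, 0.7, -1.6]
grip_width: 0.0225
grasp_force: 55.0
time_s: 12.65
tool_pos: [0.5413, 0.0122, 0.0237]
tool_rot: [-180.0, 15.1, 175.0]
force: [0.4, 0.5, -0.0]
grip_width: 0.0226
grasp_force: 55.0
```

```bash
python3 -m creep '{"translation":[[0.003,0,0.012],[0,0,0]],"turn":[[0,0,0],[0,0,0]],"grip":[0,0]}' 
python3 -m creep '{"translation":[[0,0,0],[0,0,0],[0,0,0],[0,0,0],[0,0,0]],"turn":[[0,0,0],[0,0,0],[0,0,0],[0,0,0],[0,0,0]],"grip":[0.4,0.5,0.7,0.8,0.8]}'
python3 -m creep '{"translation":[[0,0,0],[0,0,0],[0,0,0]],"turn":[[0,0,0],[0,0,0],[0,0,0]],"grip":[0.8,0.8,0.8]}'
python3 - <<'E'
from h import *
rod(lo=[.45,-.06,.045],hi=[.75,.08,.12])
plan([([.50,.012,.17],tool(-5,0),4)])
E
```

```text
time_s: 12.9
tool_pos: [0.5416, 0.0125, 0.023]
tool_rot: [-180.0, 15.2, 175.0]
force: [-0.1, 2.4, 2.5]
grip_width: 0.0228
grasp_force: 55.0
time_s: 13.52
tool_pos: [0.5409, 0.0118, 0.0224]
tool_rot: [-179.9, 15.1, 175.0]
force: [-0.0, -0.3, -0.5]
grip_width: 0.0641
grasp_force: 0.0
time_s: 13.9
tool_pos: [0.5409, 0.0119, 0.0225]
tool_rot: [-179.9, 15.1, 175.0]
force: [-0.4, 0.1, 0.7]
grip_width: 0.0698
grasp_force: 0.0
scene 733
top 521
axis yaw -5.04 pitch down -0.13 low-x end [0.5251 0.0139 0.0677] head end [ 0.6989 -0.0014  0.0681] head-100 = centre [0.5993 0.0073 0.0679] 1254
len 0.109 T [[0.041, -0.011, -0.336], [0.063, -0.011, -0.333], [0.085, -0.011, -0.328], [0.106, -0.011, -0.322]] turn x4 [-0.0001, 0.021, -0.0]
```

The roller is released and level in both notches, centre about (0.599, 0.007, 0.068). Now regrasping at the middle.

```bash
python3 -m creep '{"translation":[[0.041,-0.011,-0.336],[0.063,-0.011,-0.333],[0.085,-0.011,-0.328],[0.106,-0.011,-0.322],[0,0,0]],"turn":[[0,0.021,0],[0,0.021,0],[0,0.021,0],[0,0.021,0],[0,0,0]],"grip":[1,1,1,1,1]}'
python3 - <<'E'
from h import *
T=tool(-5,0)
plan([([.595,.0077,.16],T,2),([.595,.0077,.0685],T,3)])
E
```

```text
time_s: 14.62
tool_pos: [0.5023, 0.012, 0.1248]
tool_rot: [-180.0, 0.2, 174.9]
force: [0.3, 0.7, 0.2]
grip_width: 0.087
grasp_force: 0.0
len 0.093 T [[-0.579, 0.024, 0.076], [-0.579, 0.024, 0.075]] turn x2 [-0.0, 0.0006, -0.0001]
len 0.092 T [[0.0, 0.0, 0.381], [0.0, 0.0, 0.381], [0.0, 0.0, 0.381]] turn x3 [0.0, 0.0, 0.0]
```

```bash
python3 -m creep '{"translation":[[-0.58,0.024,0.075],[-0.58,0.024,0.075],[0,0,0.37],[0,0,0.37],[0,0,0.37]],"turn":[[0,0,0],[0,0,0],[0,0,0],[0,0,0],[0,0,0]],"grip":[1,1,1,1,1]}'
python3 -m creep '{"translation":[[0,0,0.03],[0,0,0],[0,0,0],[0,0,0],[0,0,0]],"turn":[[0,0,0],[0,0,0],[0,0,0],[0,0,0],[0,0,0]],"grip":[1,0,0,0,0]}' 45
python3 -m creep '{"translation":[[0,0,0],[0,0,0],[0,0,0],[0,0,0],[0,0,0]],"turn":[[0,0,0],[0,0,0],[0,0,0],[0,0,0],[0,0,0]],"grip":[0,0,0,0,0]}'
python3 - <<'E'
from h import *
rod(lo=[.45,-.06,.045],hi=[.75,.08,.12])
# jig geometry
c=cam('top'); W=c['W']; x,y,z=W[...,0],W[...,1],W[...,2]
hsv=cv2.cvtColor(c['frame'],cv2.COLOR_RGB2HSV); H,S,V=[hsv[...,i].astype(int) for i in range(3)]
a=np.radians(-16); e=np.array([np.cos(a),np.sin(a)]); n=np.array([-e[1],e[0]])
B=np.array([.546,.251]); s=(W[...,:2]-B)@e; t=(W[...,:2]-B)@n
box=(abs(s)<.14)&(abs(t)<.07)
def rect(m,k):
    p=W[m]; r=cv2.minAreaRect((p[:,:2]*1000).astype(np.float32)); print(k,len(p),np.round(r[0],1),np.round(r[1],1),round(r[2],1),'s',np.percentile(s[m],[1,50,99]).round(4),'t',np.percentile(t[m],[1,50,99]).round(4),'z',np.median(z[m]).round(4))
rect(box&(z>.005)&(V<95)&(S<70)|(box&(z>.02)),'all'); rect(box&(z>.03)&(s<-.03),'saddle'); rect(box&(z>.045)&(s>.02),'slotblock')
rect(box&(H>50)&(H<95)&(S>60)&(z>.07),'green')
m=box&(z>.055)&(s>.085)
rect(m,'end')
m=box&(z>.03)&(z<.046)&(s>.05); rect(m,'floor')
o=env.get_obs();print(o['tool_pos'],o['grip_width'],o['grasp_force'])
E
```

```text
time_s: 15.25
tool_pos: [0.5918, 0.0076, 0.0197]
tool_rot: [-179.9, -0.1, 175.0]
force: [-0.4, 0.7, -0.4]
grip_width: 0.087
grasp_force: 0.0
time_s: 15.88
tool_pos: [0.5933, 0.0077, 0.0204]
tool_rot: [-180.0, 0.1, 175.0]
force: [-0.2, 0.0, 0.7]
grip_width: 0.0551
grasp_force: 0.0
time_s: 16.5
tool_pos: [0.5929, 0.0083, 0.0197]
tool_rot: [-180.0, -0.0, 175.0]
force: [0.5, 1.8, 0.0]
grip_width: 0.0225
grasp_force: 45.0
scene 428
top 15
axis yaw -4.75 pitch down 0.02 low-x end [0.5189 0.0147 0.0679] head end [ 6.988e-01 -3.000e-04  6.780e-02] head-100 = centre [0.5991 0.008  0.0679] 443
all 3105 [556.2 245.4] [107.6 252.1] 65.8 s [-0.1076  0.0089  0.1192] t [-0.0419 -0.0015  0.0444] z 0.0098
saddle 152 [462.7 279.2] [56.4 14.3] 73.7 s [-0.0948 -0.0873 -0.0808] t [-0.0231  0.0058  0.0321] z 0.0464
slotblock 511 [629.5 230.6] [61.3 52.2] 73.8 s [0.0599 0.0834 0.1115] t [-0.027   0.0013  0.0332] z 0.0718
green 89 [611.3 231.5] [48.3 13. ] 73.8 s [0.0617 0.0677 0.0745] t [-0.015   0.0051  0.0224] z 0.0842
end 226 [641.8 227. ] [61.4 26.6] 73.6 s [0.0858 0.102  0.1118] t [-0.0269  0.0033  0.0338] z 0.0696
floor 152 [626.9 225.3] [49.8 50.1] 73.7 s [0.0599 0.0882 0.1083] t [-0.0272  0.0037  0.0221] z 0.0382
[0.59289112 0.00828518 0.0197302 ] 0.022514997595171844 45.009222105145454
```

The roller is gripped at the middle. The jig fit gives home ≈ (0.547, 0.2546), yaw ≈ −16.25°.

```bash
python3 -m creep '{"translation":[[0,0,-0.2],[0,0,-0.3],[0,0,-0.3],[0,0,-0.2],[0,0,0]],"turn":[[0,0,0],[0,0,0],[0,0,0],[0,0,0],[0,0,0]],"grip":[0,0,0,0,0]}'
python3 - <<'E'
from h import *
rt=R.from_euler('xyz',[180,0,175],degrees=True); cl=rt.inv().apply(np.array([.5992,.0077,.068])-[.5929,.0083,.0197]); print(cl.round(4).tolist())
h=np.array([.547,.2546,.05]); a=np.radians(-16.25); e=np.array([np.cos(a),np.sin(a),0])
rodplan(cl,0,[(h-.055*e+[0,0,.08],-16.25,5),(h-.055*e+[0,0,.02],-16.25,2)])
E
```

```text
time_s: 17.27
tool_pos: [0.594, 0.0074, 0.1015]
tool_rot: [-180.0, 0.2, 174.9]
force: [0.6, -0.8, -2.1]
grip_width: 0.0228
grasp_force: 45.0
[-0.0063, -0.0, -0.0483]
len 0.286 T [[0.322, 0.635, 0.048], [0.346, 0.622, 0.048], [0.37, 0.608, 0.049], [0.394, 0.593, 0.049], [0.417, 0.577, 0.049]] turn x5 [-0.0, 0.0002, 0.0124]
len 0.06 T [[0.0, 0.0, 0.375], [0.0, 0.0, 0.375]] turn x2 [0.0, 0.0, 0.0]
```

```bash
python3 -m creep '{"translation":[[0.322,0.635,0.048],[0.346,0.622,0.048],[0.37,0.608,0.049],[0.394,0.593,0.049],[0.417,0.577,0.049]],"turn":[[0,0,0.0124],[0,0,0.0124],[0,0,0.0124],[0,0,0.0124],[0,0,0.0124]],"grip":[0,0,0,0,0]}'
python3 -m creep '{"translation":[[0,0,0],[0,0,0]],"turn":[[0,0,0],[0,0,0]],"grip":[0,0]}'
python3 - <<'E'
from h import *
h=np.array([.547,.2546,.05]); a=np.radians(-16.25); e=np.array([np.cos(a),np.sin(a),0])
print('want centre',(h-.055*e+[0,0,.08]).round(4))
rod(lo=[.36,.16,.1],hi=[.66,.36,.16]); rod(('scene',),lo=[.36,.16,.1],hi=[.66,.36,.16])
c=cam('scene'); save(c,'s5')
print(env.get_obs()['qpos'].round(1))
E
```

```text
time_s: 17.9
tool_pos: [0.4854, 0.273, 0.079]
tool_rot: [-179.9, -0.0, 163.7]
force: [0.5, -0.4, -1.4]
grip_width: 0.0231
grasp_force: 45.0
time_s: 18.15
tool_pos: [0.4864, 0.2711, 0.0791]
tool_rot: [-179.8, -0.0, 163.8]
force: [-0.2, -0.6, -1.5]
grip_width: 0.0227
grasp_force: 45.0
want centre [0.4942 0.27   0.13  ]
scene 324
top 392
axis yaw -15.9 pitch down 0.21 low-x end [0.4134 0.2906 0.1278] head end [0.5895 0.2405 0.1271] head-100 = centre [0.4933 0.2679 0.1275] 716
scene 316
axis yaw -16.6 pitch down 0.5 low-x end [0.4998 0.2676 0.128 ] head end [0.5905 0.2405 0.1272] head-100 = centre [0.4947 0.2691 0.128 ] 316
[-39.2  12.1   8.3 104.8  -1.9  63.3  43.4]
```

View pics/s5.png

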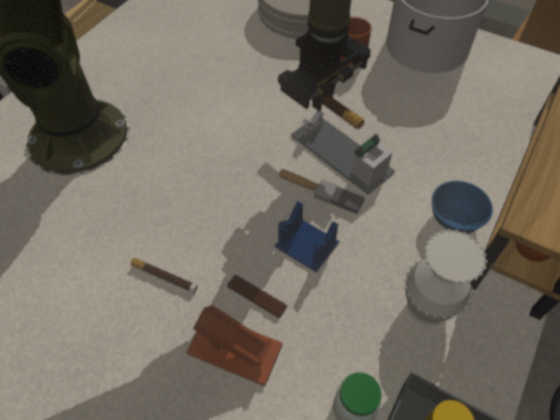

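The scene view shows the roller over the jig, with its head at (350,117), retracted before the bar at (368,146) and aligned. Lowering.

```bash
python3 -m creep '{"translation":[[0,0.015,0.35],[0,0,0.35],[0,0,0.1],[0,0,0.1],[0,0,0]],"turn":[[0,0,0],[0,0,0],[0,0,0],[0,0,0],[0,0,0]],"grip":[0,0,0,0,0]}'
python3 - <<'E'
from h import *
h=np.array([.547,.2546,.05]); a=np.radians(-16.25); e=np.array([np.cos(a),np.sin(a),0]); n=np.array([-e[1],e[0],0])
for cs in (('scene',),('top','scene')):
    A,u=rod(cs,lo=[.36,.16,.035],hi=[.61,.36,.085])
    for s in(-.09,0,.06): 
        P=A+u*((h+s*e-A)@e)/(u@e); print(s,'t',((P-h)@n).round(4),'z',P[2].round(4))
E
```

```text
time_s: 18.98
tool_pos: [0.4875, 0.273, 0.0083]
tool_rot: [-180.0, 0.0, 163.8]
force: [0.4, -0.2, -1.3]
grip_width: 0.0226
grasp_force: 45.0
scene 301
axis yaw -16.22 pitch down 0.08 low-x end [0.5004 0.2694 0.0563] head end [0.5901 0.2432 0.0562] head-100 = centre [0.4941 0.2712 0.0563] 301
-0.09 t 0.0011 z 0.0564
0 t 0.0011 z 0.0563
0.06 t 0.0012 z 0.0562
top 335
scene 315
axis yaw -16.05 pitch down 0.17 low-x end [0.4152 0.2931 0.0573] head end [0.59   0.2428 0.0568] head-100 = centre [0.4939 0.2705 0.0571] 650
-0.09 t 0.0003 z 0.0572
0 t 0.0006 z 0.0569
0.06 t 0.0008 z 0.0567
```

```bash
python3 -m creep '{"translation":[[0,-0.01,0.03],[-0.15,0,0],[-0.15,0,0],[-0.15,0,0],[0,0,0]],"turn":[[0,0,0],[0,0,0],[0,0,0],[0,0,0],[0,0,0]],"grip":[0,0,0,0,0]}'
python3 -m creep '{"translation":[[-0.08,0,0],[-0.06,0,0],[0,0,0]],"turn":[[0,0,0],[0,0,0],[0,0,0]],"grip":[0,0,0]}'
python3 - <<'E'
from h import *
h=np.array([.547,.2546,.05]); a=np.radians(-16.25); e=np.array([np.cos(a),np.sin(a),0]); n=np.array([-e[1],e[0],0])
o=env.get_obs(); d=o['tool_pos']-[.4875,.273,.0083]; print('moved',(d@e).round(4),(d@n).round(4),o['force'])
A,u=rod(('scene','top'),lo=[.36,.16,.035],hi=[.605,.36,.075])
for s in(-.09,0,.06): 
    P=A+u*((h+s*e-A)@e)/(u@e); print(s,'t',((P-h)@n).round(4),'z',P[2].round(4))
E
```

```text
time_s: 19.75
tool_pos: [0.5231, 0.2613, 0.0057]
tool_rot: [-179.9, 0.0, 163.7]
force: [-0.2, -0.7, -1.6]
grip_width: 0.0225
grasp_force: 45.0
time_s: 20.12
tool_pos: [0.5326, 0.259, 0.0057]
tool_rot: [-179.9, 0.0, 163.8]
force: [0.3, -0.2, -0.4]
grip_width: 0.0224
grasp_force: 45.0
moved 0.0472 -0.0009 [ 0.33133607 -0.19998509 -0.38984872]
scene 89
top 214
axis yaw -16.07 pitch down 0.08 low-x end [0.4604 0.2781 0.0541] head end [0.6027 0.2372 0.0539] head-100 = centre [0.5066 0.2648 0.054 ] 303
-0.09 t -0.0016 z 0.0541
0 t -0.0013 z 0.0539
0.06 t -0.0011 z 0.0539
```

```bash
python3 -m creep '{"translation":[[-0.03,0,0.025],[-0.03,0,0],[0,0,0]],"turn":[[0,0,0],[0,0,0],[0,0,0]],"grip":[0,0,0]}'
python3 -m creep '{"translation":[[-0.025,0,0],[0,0,0]],"turn":[[0,0,0],[0,0,0]],"grip":[0,0]}'
python3 -m creep '{"translation":[[-0.02,0,0],[0,0,0]],"turn":[[0,0,0],[0,0,0]],"grip":[0,0]}'
```

```text
time_s: 20.6
tool_pos: [0.5371, 0.2577, 0.0037]
tool_rot: [-179.9, 0.0, 163.8]
force: [-0.0, -1.0, -1.1]
grip_width: 0.0223
grasp_force: 45.0
time_s: 20.85
tool_pos: [0.539, 0.2572, 0.0037]
tool_rot: [-179.9, 0.0, 163.8]
force: [-0.4, -0.8, -0.7]
grip_width: 0.0227
grasp_force: 45.0
time_s: 21.1
tool_pos: [0.5402, 0.2568, 0.0036]
tool_rot: [-179.9, -0.0, 163.8]
force: [0.1, -0.5, -1.3]
grip_width: 0.0226
grasp_force: 45.0
```

```bash
python3 -m creep '{"translation":[[-0.015,0,0],[0,0,0]],"turn":[[0,0,0],[0,0,0]],"grip":[0,0]}'
python3 -m creep '{"translation":[[-0.015,0,0],[0,0,0]],"turn":[[0,0,0],[0,0,0]],"grip":[0,0]}'
python3 -m creep '{"translation":[[-0.015,0,0],[0,0,0]],"turn":[[0,0,0],[0,0,0]],"grip":[0,0]}'
python3 - <<'E'
from h import *
A,u=rod(('scene','top'),lo=[.36,.16,.035],hi=[.605,.36,.075])
E
```

```text
time_s: 21.35
tool_pos: [0.5403, 0.2569, 0.0034]
tool_rot: [-179.9, -0.1, 163.8]
force: [-3.8, 1.0, 0.3]
grip_width: 0.0224
grasp_force: 45.0
time_s: 21.6
tool_pos: [0.5402, 0.257, 0.0032]
tool_rot: [-179.9, -0.2, 163.9]
force: [-6.9, 1.1, 0.9]
grip_width: 0.0226
grasp_force: 45.0
time_s: 21.85
tool_pos: [0.5402, 0.2571, 0.0031]
tool_rot: [-179.9, -0.4, 163.9]
force: [-9.2, 1.5, 1.8]
grip_width: 0.0225
grasp_force: 45.0
scene 77
top 179
axis yaw -16.5 pitch down 0.09 low-x end [0.4688 0.2767 0.0514] head end [0.6015 0.2374 0.0512] head-100 = centre [0.5056 0.2658 0.0514] 256
```

The head is home against the stop. Relieving the force, lowering 1 mm and releasing.

```bash
python3 -m creep '{"translation":[[0.03,0,0.014],[0,0,0]],"turn":[[0,0,0],[0,0,0]],"grip":[0,0]}'
python3 -m creep '{"translation":[[0,0,0],[0,0,0],[0,0,0],[0,0,0],[0,0,0]],"turn":[[0,0,0],[0,0,0],[0,0,0],[0,0,0],[0,0,0]],"grip":[0.4,0.6,0.8,0.8,0.8]}'
python3 -m creep '{"translation":[[0,0,0],[0,0,-0.2],[0,0,-0.4],[0,0,-0.5],[0,0,-0.5]],"turn":[[0,0,0],[0,0,0],[0,0,0],[0,0,0],[0,0,0]],"grip":[0.8,0.8,0.8,0.8,0.8]}'
python3 -m creep '{"translation":[[0.5,0,-0.3],[0.5,0,0],[0.5,0,0],[0,0,0]],"turn":[[0,0,0],[0,0,0],[0,0,0],[0,0,0]],"grip":[1,1,1,1]}'
python3 - <<'E'
from h import *
h=np.array([.547,.2546,.05]); a=np.radians(-16.25); e=np.array([np.cos(a),np.sin(a),0]); n=np.array([-e[1],e[0],0])
A,u=rod(('scene','top'),lo=[.36,.16,.035],hi=[.66,.36,.068])
for s in(-.09,0,.06): 
    P=A+u*((h+s*e-A)@e)/(u@e); print(s,'t',((P-h)@n).round(4),'z',P[2].round(4))
c=cam('top');s=cam('scene'); cv2.imwrite('pics/end.png',np.hstack([cv2.resize(c['frame'][150:290,130:270],(400,400)),cv2.resize(s['frame'][80:220,270:410],(400,400))])[:,:,::-1])
E
```

```text
time_s: 22.2
tool_pos: [0.5404, 0.2574, 0.0027]
tool_rot: [-180.0, -0.1, 163.8]
force: [-4.7, 1.2, 1.9]
grip_width: 0.0228
grasp_force: 45.0
time_s: 22.82
tool_pos: [0.5417, 0.2564, 0.0026]
tool_rot: [-179.9, 0.0, 163.8]
force: [-0.1, 0.2, 1.2]
grip_width: 0.0641
grasp_force: 0.0
time_s: 23.45
tool_pos: [0.5417, 0.2566, 0.1331]
tool_rot: [-180.0, 0.0, 163.8]
force: [0.0, -0.2, -0.3]
grip_width: 0.0694
grasp_force: 0.0
time_s: 23.95
tool_pos: [0.4238, 0.292, 0.1561]
tool_rot: [179.9, -0.0, 164.1]
force: [0.5, -0.2, 0.7]
grip_width: 0.0866
grasp_force: 0.0
scene 219
top 549
axis yaw -16.43 pitch down -0.16 low-x end [0.468  0.2772 0.0499] head end [0.6395 0.2266 0.0504] head-100 = centre [0.5436 0.2549 0.0501] 767
-0.09 t -0.0004 z 0.0499
0 t -0.0007 z 0.0501
0.06 t -0.0009 z 0.0503
```

View pics/end.png

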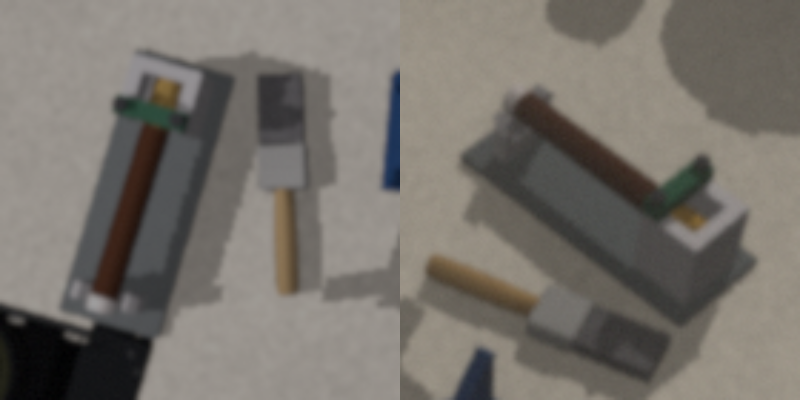

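The roller lies under the green bar with its brass head at the stop (left view, around (165,95)) and its tail in the saddle at (100,300). Its height is 50 mm and it is aligned with the jig.

```bash
python3 -c "
from cell import env
print(env.sign_off())"
```

```text
the job is handed in; nothing more can be done
None
```

The job is handed in at about 24 s, though the result was not reported back: the roller lies released in the jig with its brass head against the stop and tail in the saddle, after a first closing that missed the rod, and the brush and rib were left untouched.

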